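Snap the cover onto the specimen holder and hold it down

ROBOT

A 6-joint arm with a two-finger parallel gripper is mounted at the origin on the work surface; the furniture and walls round the work are solid. World frame = base frame: x ahead of the robot, y to its left, z up, the work surface at z = 0. Lengths are in m, angles in rad, forces in N, time in s.
With the tool pointing down it reaches from about 0.375 to 0.9 m from the base axis. Payload 3.1 kg.
Tool frame: the origin (TCP) lies midway between the tips of the shut fingers; the grasp point (between the pads) lies 19 mm behind it; z points along the fingers, y is the line along which they close (so a half turn about z gives the same grasp; the last joint's range is limited). The gripper opens to 85 mm and grips with 20 to 120 N. Pads are 22 mm wide; open, the fingers measure 114 mm over their backs; the gripper's body (76 mm by 85 mm) begins 54 mm behind the grasp point. The pads swing forward as they close: fully open they stand 13 mm farther back than shut.
Start: joints at [-1.46, 0.527, 1.433, -0, 1.181, -0.178], TCP at [0.178, -0.599, 0.204] pointing down, gripper open.
Joint ranges: [-3.08, 3.08], [-0.75, 2.2], [0.22, 2.44], [-1.43, 4.57], [0, 2.65], [-2.85, 2.85]. Speed limits (rad/s): [2.79, 2.79, 3.14, 3.14, 3.14, 3.14].

INTERFACE

Orientations are given as a rotation vector (axis times angle).
In Python, from cell import env gives the robot as it stands. The module is installed in compiled form; this text tells all that it offers.
- The arm moves only by the tool move_arm, never from a script. Its argument "motion" is a list of rows, each a list of 6 numbers: the shift along the tool's x, y, z in mm, then the turn, a rotation vector about the tool's x, y, z in degrees. In form: [[dx, dy, dz, ax, ay, az], ...]. A call has 1 to 5 rows; each row shifts and turns the commanded pose from where the row before left it, along the tool's axes as they then stand; what a row does not reach is not made up. A row lasts 1/12 s, in which the tool goes at most 41.7 mm and 7.16 degrees, less where a joint would pass 70% of its speed; a pose out of reach is approached as far as the arm can. A call is refused whole if a number of a shift passes 41.7 or a number of a turn 7.16, either way. A call with a gripper value outside its range is refused whole. "grip" is the finger opening in mm, from 0 to 85.4, set as the call begins (left out, the last holds). The fingers move at their own pace and stop on an object; "squeeze" is the grip in N (left out, the last holds). Time passes only in rows, so rows that do not move let the fingers close. It gives the time, the measured TCP pose, the force, the opening and the grip force at its end, in the units of the state.
- env.get_obs(): the state, without advancing time (a new reading comes with each control period).
- env.camera(name): name is "scene" or "side" or "wrist"; returns a dict with "pixels" (420x560x3 uint8, red, green, blue), "range_z" (420x560 float32, m along the optical axis (not along the pixel's ray), 0 where there is no reading), "vertical_fov" (degrees; the focal length in pixels is half the picture's height over the tangent of half this angle, whatever the lens; pixels are square), "cx", "cy" (the principal point, pixels), "pose" (4x4, takes a point from camera to world coordinates). Camera axes: x right, y down, z forward; pixel columns grow to the right and rows downward; lengths in m; the calibration is good to about 2 mm. The wrist camera is an equidistant fisheye: a pixel r from the principal point sees the ray r / f radians off the axis. A picture is of the moment at which its call begins.
- env.close_job(): hands the job in; it is judged then, once.
The state is a dict: "clock": time; "joint_pos": joint angles; "qvel": joint speeds; "joint_torque": joint torques, N m; "tcp_pos": TCP position; "orientation": TCP orientation; "wrist_force": force on the tool from outside, world axes, zero at the start; "torque": the same for the moment, N m; "width": finger opening in m; "grip_force": force on a finger pad.
Only numpy, scipy, OpenCV 4.12 (cv2) and the standard library are available. Lean on these libraries where they do the work, as an engineer would, in place of code of your own. Each camera call takes 0.05 s, during which the arm holds its last target. There are 200 camera calls.

TASK

Two turned covers stand on the bench; take the smaller one, whose plug fits the bore of the round specimen holder, by its knob, and press it straight down into the holder against its three roller catches until it snaps past them. Keep pressing until its flange sits flush on the cup rim, and finish like that: still holding the knob and pressing the cover fully down, because the spring under the specimen lifts it again if you ease off. Leave the larger cover and the other things on the bench where they stand.

Things in the scene. Friction and masses are not known exactly. Their poses are not given: they have to be found in the camera images.
- cover_small: The cover to fit: plain grey plastic turned part, 71 mm tall, standing on its plug. From the bottom: plug 37 mm diameter, 24 mm long (lower edge chamfered 4 mm); flange 54 mm diameter, 5 mm thick; round knob 22 mm diameter, 42 mm long. About 70 g (varies). Origin: centre of the plug's underside, z up along the knob. Round: its yaw does not matter.
- cover_small_knob (a point): On the axis of the small cover's knob, 60 mm above its underside, 31 mm above the flange top and 11 mm below the knob top: a good height to pinch.
- cover_large: The wrong cover, to be left alone: same shape, plastic, height and knob, but plug 49 mm and flange 70 mm in diameter, too big for the holder. Origin: centre of the underside. The two covers may have changed places.
- holder: Round metal specimen holder fixed to the bench: base disc 96 mm diameter, 6 mm thick; in its middle an upright cup, outside 52 mm, bore about 40 mm, 48 mm high. Round it three posts, 120 degrees apart (one on the holder's +x), 41.5 mm from the axis, 14 mm wide, tops 67 mm high, carry spring-loaded rollers. Origin: centre of the base's underside, z up.
- holder_rim (a point): Centre of the cup's mouth, 48 mm above the bench. Fully home, the flange lies on this rim and the cover's underside is 24 mm above the bench; let go, the cover rises about 3 mm up to the rollers.
- holder_catches (a point): On the holder's axis at the height of the roller axes, 60 mm above the bench. The 8 mm rollers leave a 49 mm opening and yield outward. The flange meets them when the cover's underside is about 39 mm above the bench; pushing past takes about 8 to 16 N, then the force drops and they spring back over the flange.
- holder_puck (a point): Centre of the top of the black 30 mm specimen puck in the bore, 29 mm above the bench, on a spring (1 N/mm, 6 mm travel) that pushes back with up to about 7 N when the cover is fully home.
- loupe: Bystander: black stand loupe, 42 mm diameter, 37 mm tall; origin at the centre of its underside.
- canister: Bystander: black canister with white lid, 40 mm diameter, 62 mm tall; origin at the centre of its underside.
- dropper_bottle: Bystander: brown dropper bottle, 34 mm diameter, 102 mm tall; origin at the centre of its underside.
Things that resemble listed ones, but are neither listed nor needed, are in the scene too. What is shaped like the cover_small but green is not meant.

How it is judged:
By the outcome, as a careful person would: the job done as asked, in the order asked, and still so for the second after the job is handed in, while the arm keeps its last pose, push and grip.
It also fails if it takes over 48 s, if anything falls off the work surface, if the arm or the gripper's body presses on something with over 40 N, if the wrist force passes 120 N, or if a joint passes its speed limit or range.

## Working session

There is one attempt and no reset: what is moved stays moved. The work goes in short steps, Python scripts to look and compute and a tool call to move; the robot and the scene stay as the last step left them, time stands still between calls to the robot, and variables do not carry over. Pictures are saved under pics/ and viewed, at most 10 in all, crops included, and the job is handed in when it is done.

Besides the shell and the picture viewer there is one more tool, called after "Request:" by a JSON object that holds its "method" and its "body", one argument or row to a line. move_arm: Moves the arm, as the interface text tells. Its arguments: {"type":"object","properties":{"motion":{"type":"array","items":{"type":"array","items":{"type":"number"}}},"grip":{"type":"number"},"squeeze":{"type":"number"}},"required":["motion"]}

```bash
mkdir -p pics; cat > h.py <<'E'
import numpy as np, cv2
from cell import env
def pts(c):
    H,W=c["range_z"].shape; f=H/2/np.tan(np.radians(c["vertical_fov"])/2)
    v,u=np.mgrid[:H,:W]; z=c["range_z"]
    P=np.stack([(u-c["cx"])/f*z,(v-c["cy"])/f*z,z],-1)
    T=np.array(c["pose"]); P=P@T[:3,:3].T+T[:3,3]; P[z==0]=np.nan
    return P
def save(c,n): cv2.imwrite("pics/"+n,c["pixels"][:,:,::-1])
E
python3 - <<'E'
from h import *
a=env.camera("scene");b=env.camera("side")
cv2.imwrite("pics/a.png",a["pixels"][:,:,::-1]);cv2.imwrite("pics/b.png",b["pixels"][:,:,::-1])
np.savez("ab.npz",a=pts(a),b=pts(b),ap=a["pixels"],bp=b["pixels"])
o=env.get_obs();print(o)
for c in(a,b):print(c["pose"],c["vertical_fov"])
E
```

```text
{'clock': 0.1, 'joint_pos': array([-1.46043744e+00,  5.28348328e-01,  1.43377267e+00, -9.11069382e-06,
        1.18140523e+00, -1.78513555e-01]), 'qvel': array([ 0.00016162, -0.00230626, -0.00187125,  0.00145086,  0.00019429,
        0.00104374]), 'joint_torque': array([-2.71797944e-04, -4.43303239e+01, -1.78586572e+01, -1.87335263e-04,
        3.86662126e-03, -1.32556443e-05]), 'tcp_pos': array([ 0.17798445, -0.59839676,  0.20314729]), 'orientation': array([-3.10696651e+00, -4.51910906e-01, -9.01991836e-05]), 'wrist_force': array([-0.17079572, -0.53860107, -0.31416138]), 'torque': array([-0.01207726,  0.03605163, -0.02077032]), 'grip_force': 0.0, 'width': 0.08567467578420843}
[[-0.80219741 -0.40949811  0.43450042 -0.0195858 ]
 [-0.59704793  0.55459256 -0.57962131  0.64722697]
 [-0.00361687 -0.72438829 -0.68938271  0.94635333]
 [ 0.          0.          0.          1.        ]] 43.13316734101009
[[-0.95705146 -0.16832296  0.23605061  0.26723767]
 [-0.28950679  0.59821931 -0.74720778  0.83721706]
 [-0.01543781 -0.78345455 -0.6212573   0.81147781]
 [ 0.          0.          0.          1.        ]] 45.458995064795424
```

View pics/a.png

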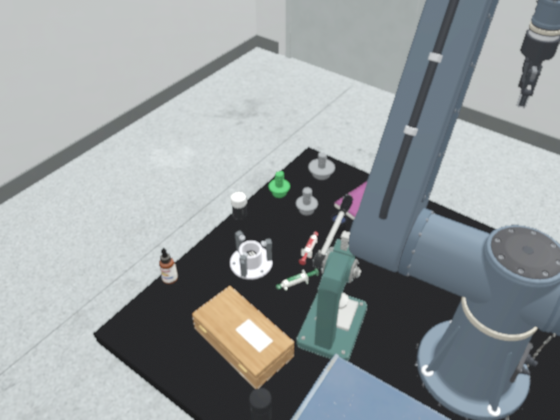

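View pics/b.png

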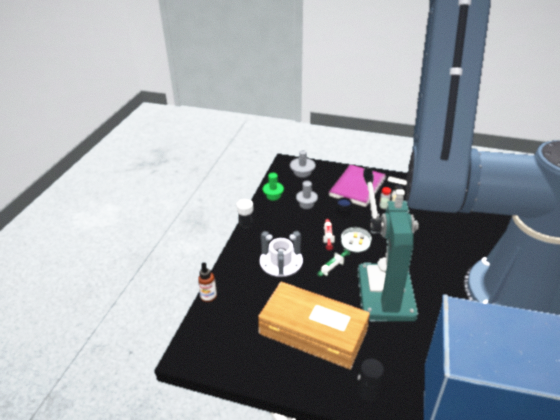

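Scene view: the small grey cover is at (307,203), the large one at (322,167), the green one at (279,186) and the holder at (250,258). Side view: small at (307,197), large at (302,165), holder at (281,256).

```bash
python3 - <<'E'
from h import *
from scipy.optimize import least_squares
d=np.load("ab.npz")
def circ(Q,r0=None):
    x0=[*Q.mean(0),.02]
    return least_squares(lambda p:np.hypot(Q[:,0]-p[0],Q[:,1]-p[1])-p[2],x0,loss="soft_l1",f_scale=.001).x.round(4)
R={'a':{'small':(307,203,22),'large':(322,167,22),'green':(279,186,18),'hold':(250,258,32)},'b':{'small':(307,196,20),'large':(302,165,20),'hold':(281,254,32)}}
for k in 'ab':
  for n,(u,v,s) in R[k].items():
    P=d[k][v-s:v+s,u-s:u+s].reshape(-1,3); P=P[np.isfinite(P[:,2])]
    print(k,n,'hist',np.histogram(P[:,2],np.arange(-.005,.085,.005))[0])
    for lo,hi in ([(.024,.032),(.036,.064),(.066,.075)] if n!='hold' else [(.003,.0085),(.04,.0465),(.0465,.0505),(.055,.08)]):
        Q=P[(P[:,2]>lo)&(P[:,2]<hi)]
        if len(Q)>5: print('  ',lo,hi,len(Q),'mean',Q.mean(0).round(4),'mid',((Q.max(0)+Q.min(0))/2).round(4),'ext',np.ptp(Q,0).round(4),'circ',circ(Q[:,:2]))
# everything above table: a height map
P=np.concatenate([d['a'].reshape(-1,3),d['b'].reshape(-1,3)])
m=np.isfinite(P[:,2])&(P[:,0]>.2)&(P[:,0]<.9)&(P[:,1]>-.5)&(P[:,1]<.4)
P=P[m]; H=np.zeros((36,28))
i=((P[:,1]+.5)/.025).astype(int).clip(0,35);j=((P[:,0]-.2)/.025).astype(int).clip(0,27)
np.maximum.at(H,(i,j),P[:,2])
print("rows y from -.5, cols x from .2, cm")
for r in range(36):print('%6.3f'%(-.5+.025*r),' '.join('%2d'%min(99,round(100*h)) for h in H[r]))
# two-view small plots
for k in 'ab':
  pass
E
```

```text
a small hist [ 345 1098   83   14   10    1  117  122   16   13   11   13   14    9
   20   38    7]
   0.024 0.032 198 mean [ 0.5193 -0.1712  0.0296] mid [ 0.5415 -0.1763  0.0286] ext [0.1189 0.0634 0.0068] circ [ 0.5335 -0.2068  0.0542]
   0.036 0.064 69 mean [ 0.5062 -0.166   0.0496] mid [ 0.5387 -0.1728  0.0496] ext [0.0837 0.0283 0.0273] circ [ 0.5345 -0.2045  0.0499]
   0.066 0.075 51 mean [ 0.5072 -0.17    0.0712] mid [ 0.5078 -0.1704  0.0706] ext [0.0201 0.0201 0.0088] circ [ 0.5075 -0.169   0.0084]
a large hist [246 821  67  19   8   7 114 166  14  13  13  12  15  11  17  34   5]
   0.024 0.032 219 mean [ 0.5536 -0.3085  0.0295] mid [ 0.5578 -0.3138  0.0282] ext [0.0707 0.0731 0.0075] circ [ 0.5563 -0.3141  0.027 ]
   0.036 0.064 68 mean [ 0.5533 -0.3066  0.0502] mid [ 0.5452 -0.3019  0.0498] ext [0.0431 0.0398 0.0271] circ [ 0.557  -0.3132  0.0102]
   0.066 0.075 51 mean [ 0.5492 -0.2896  0.071 ] mid [ 0.5376 -0.2471  0.0706] ext [0.0598 0.1539 0.0088] circ [ 0.6241 -0.2157  0.1173]
a green hist [165 546  41  16  12   2  82  98  12  14  12  15  11  16  16  33   1]
   0.024 
[... 5240 characters left out ...]
  6  6  6  6  6  1  1  1  1  8  9  0  0  0  0  0  0  0  0  0  0
 0.225  0  1  1  4  6  6  6  6  6  6  6  6  0  1  1  1  1  1  0  0  0  0  0  0  0  0  0  0
 0.250  0  1  1  1  6  6  6  6  6  6  6  6  1  1  1  1  1  1  0  0  0  0  0  0  0  0  0  0
 0.275  0  1  7  0  6  6  5  2  0  1  0  1  0  0  1  0  1  1  0  0  0  0  0  0  0  0  0  0
 0.300  0  0  8  8  0  1  1  0  1  1  0  0  1  0  1  1  1  1  1  0  0  0  0  0  0  0  0  0
 0.325  0  0  8  7  1  1  0  1  0  1  1  1  1  1  1  1  1  1  1  0  0  0  0  0  0  0  0  0
 0.350  0  0  0  0  0  1  1  1  0  1  0  1  0  1  1  0  1  1  0  0  0  0  0  0  0  0  0  0
 0.375  0  0  0  0  1  0  1  0  0  1  1  0  0  1  1  1  1  1  0  0  0  0  0  0  0  0  0  0
```

```bash
cat >> h.py <<'E'
from scipy.spatial.transform import Rotation as Ro
def plan(t,finger_deg=None,step=35):
    """rows from the measured pose to world target t (m), finger line at finger_deg (mod 180)"""
    o=env.get_obs(); R=Ro.from_rotvec(o["orientation"]).as_matrix(); p=o["tcp_pos"]
    tgt=R.copy()
    if finger_deg is not None:
        c=[]
        for k in(0,180):
            a=np.radians(finger_deg+k); y=np.array([np.cos(a),np.sin(a),0]); z=np.array([0,0,-1.]); c.append(np.stack([np.cross(y,z),y,z],1))
        tgt=min(c,key=lambda C:Ro.from_matrix(R.T@C).magnitude())
    w=Ro.from_matrix(R.T@tgt).as_rotvec(); d=np.array(t)-p
    n=int(max(np.ceil(np.linalg.norm(d)*1000/step),np.ceil(np.degrees(np.linalg.norm(w))/6.5),1))
    for i in range(n):
        Ri=R@Ro.from_rotvec(w*i/n).as_matrix()
        print((Ri.T@d*1000/n).round(1).tolist()+np.degrees(w/n).round(2).tolist())
E
python3 - <<'E'
from h import *
d=np.load("ab.npz")
for k in 'ab':
    P=d[k].reshape(-1,3);P=P[np.isfinite(P[:,2])&(P[:,2]>.064)&(P[:,2]<.075)]
    c=np.array([.5128,.0495]);Q=P[np.hypot(*(P[:,:2]-c).T)<.055]
    an=np.degrees(np.arctan2(Q[:,1]-c[1],Q[:,0]-c[0])); z=np.exp(3j*np.radians(an)).mean()
    print(k,len(Q),'yaw',np.degrees(np.angle(z))/3,abs(z)); print(np.histogram(an,np.arange(-180,181,20))[0])
    for lo in range(3):
        a0=np.degrees(np.angle(z))/3+120*lo; m=abs((an-a0+180)%360-180)<30; print(Q[m].mean(0).round(4),m.sum())
plan([.5083,-.170,.19],-73)
E
```

```text
a 119 yaw -13.401581164291445 0.9312335594417943
[ 0  3 35  2  0  0  0 17 19  0  0  0  0  8 35  0  0  0]
[0.5519 0.037  0.0674] 36
[0.5014 0.0845 0.0671] 43
[0.4863 0.0191 0.0672] 40
b 107 yaw -13.451044821804894 0.9498496388617131
[ 0  4 31  0  0  0  0  8 34  0  0  0  0  4 26  0  0  0]
[0.5514 0.0397 0.0668] 42
[0.5017 0.0869 0.0676] 30
[0.486  0.0201 0.0673] 35
[27.4, -19.8, 0.9, -0.01, -0.0, -0.03]
[27.4, -19.8, 0.9, -0.01, -0.0, -0.03]
[27.4, -19.8, 0.9, -0.01, -0.0, -0.03]
[27.4, -19.7, 0.9, -0.01, -0.0, -0.03]
[27.5, -19.7, 0.9, -0.01, -0.0, -0.03]
[27.5, -19.7, 0.9, -0.01, -0.0, -0.03]
[27.5, -19.7, 0.9, -0.01, -0.0, -0.03]
[27.5, -19.7, 0.8, -0.01, -0.0, -0.03]
[27.5, -19.7, 0.8, -0.01, -0.0, -0.03]
[27.5, -19.7, 0.8, -0.01, -0.0, -0.03]
[27.5, -19.6, 0.8, -0.01, -0.0, -0.03]
[27.5, -19.6, 0.8, -0.01, -0.0, -0.03]
[27.5, -19.6, 0.8, -0.01, -0.0, -0.03]
[27.5, -19.6, 0.8, -0.01, -0.0, -0.03]
[27.6, -19.6, 0.8, -0.01, -0.0, -0.03]
[27.6, -19.6, 0.8, -0.01, -0.0, -0.03]
```

Request:
{"method": "move_arm", "body": {
  "motion": [
    [27.5,-19.7,0.8,0,0,0],
    [27.5,-19.7,0.8,0,0,0],
    [27.5,-19.7,0.8,0,0,0],
    [27.5,-19.7,0.8,0,0,0],
    [27.5,-19.7,0.8,0,0,0]
  ]
}}

```text
clock: 0.52
tcp_pos: [0.2823, -0.4639, 0.1995]
orientation: [-3.108, -0.451, 0.0]
wrist_force: [0.5, -0.1, 0.5]
width: 0.0855
grip_force: 0.0
```

Request:
{"method": "move_arm", "body": {
  "motion": [
    [27.5,-19.7,0.8,0,0,0],
    [27.5,-19.7,0.8,0,0,0],
    [27.5,-19.7,0.8,0,0,0],
    [27.5,-19.7,0.8,0,0,0],
    [27.5,-19.7,0.8,0,0,0]
  ]
}}

```text
clock: 0.93
tcp_pos: [0.3861, -0.3303, 0.1957]
orientation: [-3.108, -0.452, 0.0]
wrist_force: [0.2, -0.3, 0.6]
width: 0.0852
grip_force: 0.0
```

Request:
{"method": "move_arm", "body": {
  "motion": [
    [27.5,-19.7,0.8,0,0,0],
    [27.5,-19.7,0.8,0,0,0],
    [27.5,-19.7,0.8,0,0,0],
    [27.5,-19.7,0.8,0,0,0],
    [27.5,-19.7,0.8,0,0,0]
  ]
}}

```text
clock: 1.35
tcp_pos: [0.4898, -0.1966, 0.1917]
orientation: [-3.108, -0.452, 0.001]
wrist_force: [0.2, -1.2, -0.6]
width: 0.0853
grip_force: 0.0
```

Request:
{"method": "move_arm", "body": {
  "motion": [
    [27.5,-19.7,0.8,0,0,0],
    [0,0,0,0,0,-6],
    [0,0,0,0,0,-6],
    [0,0,0,0,0,-6],
    [0,0,0,0,0,-6]
  ]
}}

```text
clock: 1.77
tcp_pos: [0.5099, -0.1709, 0.1908]
orientation: [-2.943, -1.098, 0.001]
wrist_force: [-0.5, 0.3, 0.3]
width: 0.0852
grip_force: 0.0
```

Request:
{"method": "move_arm", "body": {
  "motion": [
    [0,0,0,0,0,-6],
    [0,0,0,0,0,0],
    [0,0,0,0,0,0]
  ]
}}

```text
clock: 2.02
tcp_pos: [0.5098, -0.1714, 0.1909]
orientation: [-2.887, -1.237, 0.001]
wrist_force: [-0.7, -0.2, -0.6]
width: 0.0852
grip_force: 0.0
```

```bash
python3 - <<'E'
from h import *
w=env.camera("wrist"); save(w,"w1.png")
H,W=w["range_z"].shape; f=H/2/np.tan(np.radians(w["vertical_fov"])/2)
v,u=np.mgrid[:H,:W];x=(u-w["cx"]);y=(v-w["cy"]);r=np.hypot(x,y)+1e-9;th=r/f
z=w["range_z"];s=np.tan(th)*z/r
P=np.stack([x*s,y*s,z],-1);T=np.array(w["pose"]);P=P@T[:3,:3].T+T[:3,3]
P=P.reshape(-1,3)[(z>0).ravel()&(th<1.3).ravel()]
m=(np.hypot(P[:,0]-.508,P[:,1]+.170)<.016)&(P[:,2]>.066)&(P[:,2]<.077)
print(m.sum(),P[m].mean(0),(P[m].max(0)+P[m].min(0))/2,np.ptp(P[m],axis=0))
m=(np.hypot(P[:,0]-.508,P[:,1]+.170)<.035)&(P[:,2]>.025)&(P[:,2]<.033)
print(m.sum(),(P[m].max(0)+P[m].min(0))/2,np.ptp(P[m],axis=0))
plan([.5083,-.170,.09],-43.4)
E
```

```text
429 [ 0.50890477 -0.1703933   0.07064257] [ 0.50869954 -0.1705413   0.06937124] [0.02161947 0.0213225  0.00661438]
1358 [ 0.50788074 -0.17071443  0.02904959] [0.05237275 0.05372889 0.00758005]
[0.0, -0.7, 33.7, -0.01, 0.0, -0.07]
[0.0, -0.7, 33.7, -0.01, 0.0, -0.07]
[0.0, -0.7, 33.7, -0.01, 0.0, -0.07]
```

View pics/w1.png

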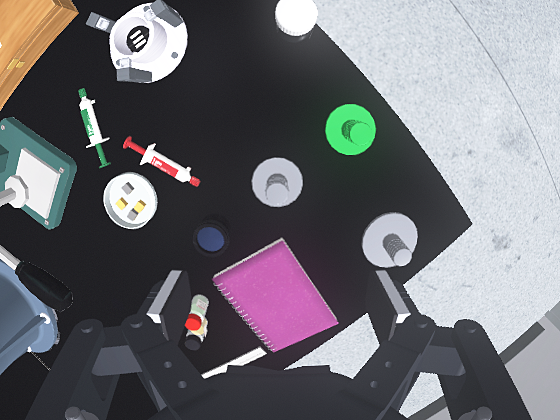

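The wrist view shows the small cover at (277,182), straight ahead between the fingers, and it agrees with the fixed cameras. I'm descending now.

Request:
{"method": "move_arm", "body": {
  "motion": [
    [0,-1.6,20,0,0,0],
    [0,0,30,0,0,0],
    [0,0,30,0,0,0],
    [0,0,30,0,0,0],
    [0,0,20,0,0,0]
  ]
}}

```text
clock: 2.48
tcp_pos: [0.5077, -0.17, 0.0589]
orientation: [-2.885, -1.237, 0.003]
wrist_force: [0.3, 0.0, -0.3]
width: 0.0856
grip_force: 0.0
```

Request:
{"method": "move_arm", "body": {
  "motion": [
    [0,0,12,0,0,0],
    [0,0,5,0,0,0],
    [0,0,0,0,0,0],
    [0,0,0,0,0,0]
  ]
}}

```text
clock: 2.82
tcp_pos: [0.5092, -0.1708, 0.0445]
orientation: [2.886, 1.24, 0.001]
wrist_force: [-0.7, -0.1, 1.1]
width: 0.0854
grip_force: 0.0
```

Request:
{"method": "move_arm", "body": {
  "motion": [
    [0,0,0,0,0,0],
    [0,0,0,0,0,0],
    [0,0,0,0,0,0],
    [0,0,0,0,0,0],
    [0,0,0,0,0,0]
  ],
  "grip": 15,
  "squeeze": 60
}}

```text
clock: 3.23
tcp_pos: [0.5091, -0.1707, 0.0447]
orientation: [2.885, 1.241, 0.001]
wrist_force: [-0.0, -0.2, 0.5]
width: 0.0255
grip_force: 0.0
```

Request:
{"method": "move_arm", "body": {
  "motion": [
    [0,0,0,0,0,0],
    [0,0,0,0,0,0],
    [0,0,0,0,0,0],
    [0,0,0,0,0,0],
    [0,0,0,0,0,0]
  ]
}}

```text
clock: 3.65
tcp_pos: [0.5089, -0.1705, 0.0442]
orientation: [-2.886, -1.241, 0.0]
wrist_force: [-0.3, -0.0, 0.1]
width: 0.0147
grip_force: 0.0
```

```bash
python3 - <<'E'
from h import *
a=env.camera("side");save(a,"s2.png");w=env.camera("wrist")
im=np.hstack([cv2.resize(a["pixels"][120:260,200:400],(600,420)),w["pixels"][:,:]])
cv2.imwrite("pics/c2.png",cv2.resize(im,(800,290))[:,:,::-1])
print(env.get_obs()["width"],env.get_obs()["grip_force"])
E
```

```text
0.015004222908011778 0.0
```

View pics/c2.png

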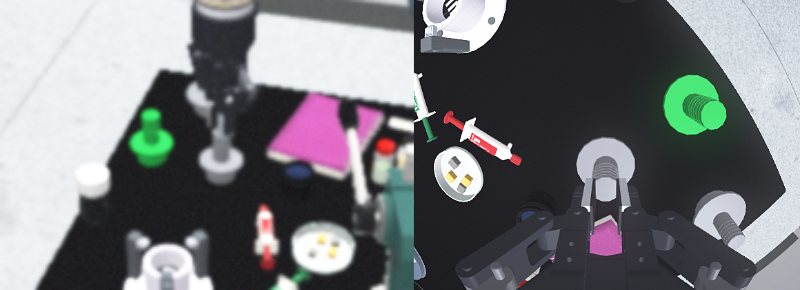

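The fingers closed to 15 mm with no grip force, so they missed the knob. In the wrist crop the knob sits in front of the pads at about (605,165). I'll measure where the cover is now.

```bash
cat >> h.py <<'E'
def wpts(w):
    H,W=w["range_z"].shape; f=H/2/np.tan(np.radians(w["vertical_fov"])/2)
    v,u=np.mgrid[:H,:W];x=(u-w["cx"]);y=(v-w["cy"]);r=np.hypot(x,y)+1e-9;th=r/f
    z=w["range_z"];s=np.tan(th)*z/r
    P=np.stack([x*s,y*s,z],-1);T=np.array(w["pose"]);P=P@T[:3,:3].T+T[:3,3]
    P[(z==0)|(th>1.3)]=np.nan; return P
E
python3 - <<'E'
from h import *
w=env.camera("wrist");s=env.camera("side");o=env.get_obs()
R=Ro.from_rotvec(o["orientation"]).as_matrix();print(o["tcp_pos"],R.round(2).tolist())
cv2.imwrite("pics/w3.png",cv2.resize(w["pixels"][150:420,130:430],(800,720))[:600,:,::-1])
for n,P,I in(("w",wpts(w),w["pixels"]),("s",pts(s),s["pixels"])):
    P=P.reshape(-1,3);I=I.reshape(-1,3).astype(int)
    k=np.isfinite(P[:,2])&(np.hypot(P[:,0]-.51,P[:,1]+.17)<.07)
    P=P[k];I=I[k]
    for lo,hi in((.026,.033),(.033,.05),(.05,.066),(.066,.075)):
        m=(P[:,2]>lo)&(P[:,2]<hi)&(I.min(1)>110)
        if m.sum()>3:
            q=(P[m]-o["tcp_pos"])@R
            print(n,lo,m.sum(),'world min',P[m].min(0).round(4),'max',P[m].max(0).round(4),'tool min',q.min(0).round(4),'max',q.max(0).round(4))
E
```

```text
[ 0.50883977 -0.17050639  0.04416793] [[0.69, 0.73, -0.0], [0.73, -0.69, 0.0], [-0.0, -0.0, -1.0]]
w 0.026 3244 world min [ 0.4822 -0.1965  0.0262] max [ 0.5348 -0.1438  0.033 ] tool min [-0.0171 -0.0267  0.0112] max [0.0264 0.0264 0.018 ]
w 0.033 271 world min [ 0.5018 -0.1756  0.033 ] max [ 0.5199 -0.1592  0.0497] tool min [ 0.0016 -0.0112 -0.0056] max [0.0108 0.0101 0.0112]
w 0.05 317 world min [ 0.5022 -0.1763  0.0501] max [ 0.5196 -0.1592  0.0659] tool min [ 0.0016 -0.0111 -0.0217] max [ 0.011   0.0101 -0.0059]
w 0.066 1066 world min [ 0.4977 -0.1812  0.066 ] max [ 0.5199 -0.1536  0.075 ] tool min [-0.0114 -0.0132 -0.0308] max [ 0.0114  0.0074 -0.0219]
s 0.026 156 world min [ 0.4827 -0.1985  0.0262] max [ 0.5351 -0.1424  0.0329] tool min [-0.0246 -0.028   0.0112] max [0.027  0.0272 0.018 ]
s 0.033 50 world min [ 0.4969 -0.1889  0.0331] max [ 0.5295 -0.1455  0.0493] tool min [-0.0201 -0.024  -0.0051] max [0.0275 0.0115 0.0111]
s 0.05 35 world min [ 0.4992 -0.1684  0.05  ] max [ 0.5184 -0.1571  0.066 ] tool min [-0.0034 -0.0116 -0.0218] max [ 0.0116  0.0055 -0.0059]
s 0.066 17 world min [ 0.5012 -0.1746  0.0666] max [ 0.5179 -0.1575  0.0739] tool min [ 0.0009 -0.0122 -0.0297] max [ 0.0109  0.009  -0.0224]
```

View pics/w3.png

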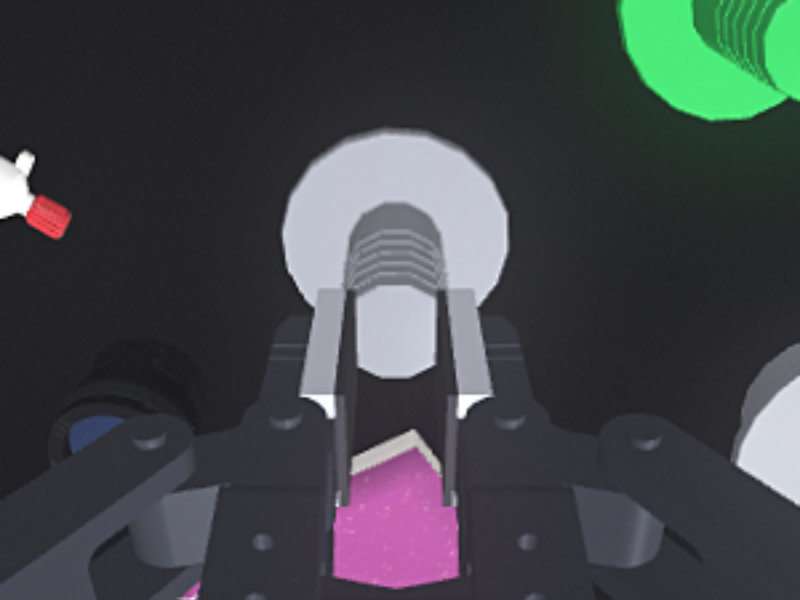

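The pads do straddle the knob. They stopped at the commanded opening of 15 mm, so I'll close further.

Request:
{"method": "move_arm", "body": {
  "motion": [
    [0,0,0,0,0,0],
    [0,0,0,0,0,0],
    [0,0,0,0,0,0],
    [0,0,0,0,0,0]
  ],
  "grip": 0,
  "squeeze": 60
}}

```text
clock: 4.18
tcp_pos: [0.5089, -0.1705, 0.0442]
orientation: [2.886, 1.241, 0.0]
wrist_force: [0.5, 0.0, -0.1]
width: 0.0001
grip_force: 0.0
```

```bash
python3 - <<'E'
from h import *
w=env.camera("wrist");s=env.camera("side");o=env.get_obs();p=o["tcp_pos"]
R=Ro.from_rotvec(o["orientation"]).as_matrix()
W=wpts(w)
im=w["pixels"][150:375,130:430]; im=cv2.resize(im,(480,360))
im2=cv2.resize(s["pixels"][140:220,260:340],(320,360))
cv2.imwrite("pics/w4.png",np.hstack([im,im2])[:,:,::-1])
# profile along columns through image centre
for v in range(225,350,6): 
    print(v,[ (lambda q:tuple((q*1000).round(0)))( (W[v,u]-p)@R) for u in (265,272,279,286,293)])
P=pts(s).reshape(-1,3);P=P[np.isfinite(P[:,2])&(np.hypot(P[:,0]-p[0],P[:,1]-p[1])<.03)]
I=np.histogram(P[:,2],np.arange(0,.2,.01))[0];print(I)
E
```

```text
225 [(np.float64(10.0), np.float64(-8.0), np.float64(14.0)), (np.float64(10.0), np.float64(-4.0), np.float64(15.0)), (np.float64(10.0), np.float64(0.0), np.float64(16.0)), (np.float64(10.0), np.float64(5.0), np.float64(15.0)), (np.float64(10.0), np.float64(9.0), np.float64(15.0))]
231 [(np.float64(7.0), np.float64(-8.0), np.float64(14.0)), (np.float64(10.0), np.float64(-4.0), np.float64(7.0)), (np.float64(10.0), np.float64(0.0), np.float64(7.0)), (np.float64(9.0), np.float64(4.0), np.float64(9.0)), (np.float64(6.0), np.float64(9.0), np.float64(16.0))]
237 [(np.float64(8.0), np.float64(-8.0), np.float64(2.0)), (np.float64(10.0), np.float64(-4.0), np.float64(-3.0)), (np.float64(11.0), np.float64(0.0), np.float64(-4.0)), (np.float64(10.0), np.float64(4.0), np.float64(-2.0)), (np.float64(6.0), np.float64(9.0), np.float64(6.0))]
243 [(np.float64(9.0), np.float64(-7.0), np.float64(-8.0)), (np.float64(10.0), np.float64(-3.0), np.float64(-12.0)), (np.float64(10.0), np.float64(0.0), np.float64(-12.0)), (np.float64(9.0), np.float64(4.0), np.float64(-10.0)), (np.float64(6.0), np.float64(8.0), n
[... 4261 characters left out ...]
4(12.0), np.float64(5.0), np.float64(-87.0))]
339 [(np.float64(15.0), np.float64(-4.0), np.float64(-93.0)), (np.float64(-1.0), np.float64(-2.0), np.float64(-75.0)), (np.float64(-10.0), np.float64(0.0), np.float64(-65.0)), (np.float64(-0.0), np.float64(3.0), np.float64(-76.0)), (np.float64(17.0), np.float64(4.0), np.float64(-95.0))]
345 [(np.float64(13.0), np.float64(-4.0), np.float64(-93.0)), (np.float64(-4.0), np.float64(-3.0), np.float64(-75.0)), (np.float64(-105.0), np.float64(1.0), np.float64(34.0)), (np.float64(-3.0), np.float64(3.0), np.float64(-77.0)), (np.float64(17.0), np.float64(4.0), np.float64(-98.0))]
[114  34  93  96  24  25  28  22  33  38  25  29  47  29  48  47  44  58
  31]
```

View pics/w4.png

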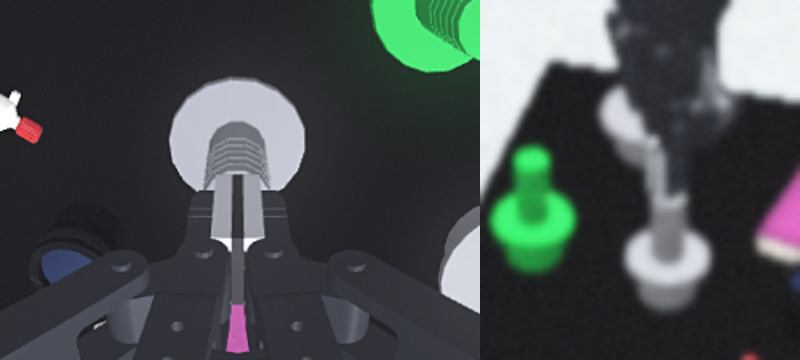

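The wrist profile shows the shut fingertips at about 74 mm, just above the 71 mm knob top. The real tips are therefore about 30 mm higher than the reported TCP, so the fingers closed over the knob without touching it, and the cover hasn't moved. I'll open, go 29 mm lower and grip again.

Request:
{"method": "move_arm", "body": {
  "motion": [
    [0,0,-5,0,0,0],
    [0,0,0,0,0,0],
    [0,0,0,0,0,0],
    [0,0,0,0,0,0],
    [0,0,0,0,0,0]
  ],
  "grip": 60
}}

```text
clock: 4.7
tcp_pos: [0.5089, -0.1705, 0.0493]
orientation: [2.886, 1.241, 0.0]
wrist_force: [0.2, 0.5, -0.2]
width: 0.0592
grip_force: 0.0
```

Request:
{"method": "move_arm", "body": {
  "motion": [
    [0,0,10,0,0,0],
    [0,0,14,0,0,0],
    [0,0,10,0,0,0],
    [0,0,0,0,0,0],
    [0,0,0,0,0,0]
  ]
}}

```text
clock: 5.12
tcp_pos: [0.5081, -0.1701, 0.0141]
orientation: [-2.884, -1.241, 0.002]
wrist_force: [-0.5, 0.5, 0.9]
width: 0.06
grip_force: 0.0
```

Request:
{"method": "move_arm", "body": {
  "motion": [
    [0,0,0,0,0,0],
    [0,0,0,0,0,0],
    [0,0,0,0,0,0],
    [0,0,0,0,0,0],
    [0,0,0,0,0,0]
  ],
  "grip": 10,
  "squeeze": 60
}}

```text
clock: 5.53
tcp_pos: [0.5092, -0.1707, 0.0158]
orientation: [2.885, 1.241, 0.001]
wrist_force: [-0.1, 0.3, 2.8]
width: 0.0202
grip_force: 58.7
```

Request:
{"method": "move_arm", "body": {
  "motion": [
    [0,0,0,0,0,0],
    [0,0,0,0,0,0],
    [0,0,0,0,0,0]
  ]
}}

```text
clock: 5.78
tcp_pos: [0.5093, -0.1707, 0.0158]
orientation: [2.885, 1.241, 0.001]
wrist_force: [-0.6, -0.5, 5.0]
width: 0.0203
grip_force: 58.9
```

Gripped at 59 N. I'm lifting the cover and carrying it over to the holder.

Request:
{"method": "move_arm", "body": {
  "motion": [
    [0,0,-10,0,0,0],
    [0,0,-20,0,0,0],
    [0,0,-25,0,0,0],
    [0,0,-25,0,0,0],
    [0,0,-15,0,0,0]
  ],
  "squeeze": 100
}}

```text
clock: 6.2
tcp_pos: [0.5095, -0.1708, 0.1125]
orientation: [2.884, 1.241, 0.002]
wrist_force: [-0.0, 0.4, -0.2]
width: 0.0195
grip_force: 97.8
```

Request:
{"method": "move_arm", "body": {
  "motion": [
    [0,0,-5,0,0,0],
    [0,0,0,0,0,0],
    [0,0,0,0,0,0]
  ]
}}

```text
clock: 6.45
tcp_pos: [0.5083, -0.1702, 0.1148]
orientation: [-2.885, -1.241, 0.001]
wrist_force: [-0.2, 1.1, -1.0]
width: 0.0194
grip_force: 97.8
```

```bash
python3 - <<'E'
from h import *
o=env.get_obs();print(o["tcp_pos"],o["wrist_force"],o["width"],o["grip_force"])
# refine holder with the wrist view
w=env.camera("wrist");P=wpts(w).reshape(-1,3)
k=np.isfinite(P[:,2])&(np.hypot(P[:,0]-.513,P[:,1]-.0485)<.06);P=P[k]
for lo,hi in((.003,.009),(.0465,.0505),(.0655,.069)):
    Q=P[(P[:,2]>lo)&(P[:,2]<hi)]
    if len(Q)>10: print(lo,len(Q),Q.min(0).round(4),Q.max(0).round(4),((Q.min(0)+Q.max(0))/2).round(4))
plan([.513,.0485,o["tcp_pos"][2]])
E
```

```text
[ 0.50833188 -0.17021785  0.11481827] [-0.22007785  1.13192643 -0.9670089 ] 0.019448641057854058 97.79824733734131
0.003 2118 [ 0.4693 -0.001   0.003 ] [0.5587 0.0725 0.009 ] [0.514  0.0358 0.006 ]
0.0465 675 [0.4778 0.0087 0.0465] [0.5378 0.0847 0.0505] [0.5078 0.0467 0.0485]
0.0655 332 [0.4762 0.0082 0.0655] [0.5061 0.0929 0.0689] [0.4911 0.0506 0.0672]
[23.2, -21.0, -0.0, 0.0, 0.0, 0.0]
[23.2, -21.0, -0.0, 0.0, 0.0, 0.0]
[23.2, -21.0, -0.0, 0.0, 0.0, 0.0]
[23.2, -21.0, -0.0, 0.0, 0.0, 0.0]
[23.2, -21.0, -0.0, 0.0, 0.0, 0.0]
[23.2, -21.0, -0.0, 0.0, 0.0, 0.0]
[23.2, -21.0, -0.0, 0.0, 0.0, 0.0]
```

Request:
{"method": "move_arm", "body": {
  "motion": [
    [23,-21,0,0,0,0],
    [23,-21,0,0,0,0],
    [23,-21,0,0,0,0],
    [0,0,0,0,0,0],
    [0,0,0,0,0,0]
  ]
}}

```text
clock: 6.92
tcp_pos: [0.5093, -0.0753, 0.1138]
orientation: [-2.882, -1.245, 0.004]
wrist_force: [0.6, 0.2, -0.6]
width: 0.0196
grip_force: 97.9
```

```bash
python3 - <<'E'
from h import *
from scipy.optimize import least_squares
o=env.get_obs()
w=env.camera("wrist");save(w,"w5.png");P0=wpts(w);P=P0.reshape(-1,3)
f=np.isfinite(P[:,2]);h=np.hypot(P[:,0]-.513,P[:,1]-.0485)
def fit(Q,r):
    s=least_squares(lambda p:np.hypot(Q[:,0]-p[0],Q[:,1]-p[1])-r,[.513,.0485],loss="soft_l1",f_scale=.001);return s.x.round(4)
Q=P[f&(h<.03)&(P[:,2]>.0468)&(P[:,2]<.0495)];print('rim',len(Q),fit(Q,.023),Q.mean(0),Q.min(0),Q.max(0))
Q=P[f&(h<.032)&(h>.022)&(P[:,2]>.012)&(P[:,2]<.044)];print('cupwall',len(Q),fit(Q,.026))
for a in (-13.4,106.6,226.6):
    c=np.array([.513,.0485])+.0415*np.array([np.cos(np.radians(a)),np.sin(np.radians(a))])
    Q=P[f&(np.hypot(P[:,0]-c[0],P[:,1]-c[1])<.014)&(P[:,2]>.0655)&(P[:,2]<.0695)]
    if len(Q)>5:print(a,len(Q),Q.mean(0).round(4),((Q.min(0)+Q.max(0))/2).round(4),'expect',c.round(4))
# cover flange held: bottom face hidden; top of flange in tool frame
R=Ro.from_rotvec(o["orientation"]).as_matrix()
q=(P[f]-o["tcp_pos"])@R;I=w["pixels"].reshape(-1,3)[f].astype(int)
m=(np.hypot(q[:,0],q[:,1])<.035)&(q[:,2]>.005)&(q[:,2]<.03)&(I.min(1)>100)
hh=q[m];print('flange',m.sum(),np.median(hh[:,2]),hh.min(0),hh.max(0),fit(hh[:,:2],0) )
t=hh[(abs(hh[:,2]-np.median(hh[:,2]))<.002)];print('flange mid',(t.min(0)+t.max(0))/2)
E
```

```text
rim 990 [0.5132 0.0472] [0.51273168 0.04688138 0.0478276 ] [0.4877946  0.02221455 0.04680027] [0.53839892 0.07256191 0.04949278]
cupwall 396 [0.5128 0.0478]
-13.4 330 [0.5534 0.0376 0.0668] [0.5509 0.038  0.0671] expect [0.5534 0.0389]
106.6 265 [0.5017 0.0868 0.0668] [0.5015 0.0869 0.0672] expect [0.5011 0.0883]
226.6 287 [0.485  0.0172 0.0668] [0.4849 0.0173 0.0671] expect [0.4845 0.0183]
  return _methods._mean(a, axis=axis, dtype=dtype,
  ret = ret.dtype.type(ret / rcount)
Traceback (most recent call last):
ValueError: zero-size array to reduction operation minimum which has no identity
```

View pics/w5.png

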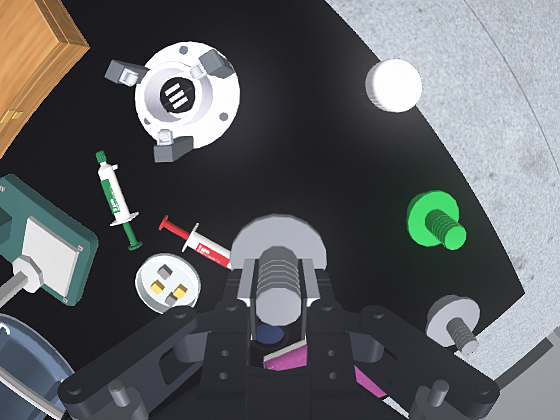

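The cover is held squarely: knob at (277,285), flange at (278,245), holder mouth at (178,95). Next I'll measure the held flange with the same camera so its calibration error cancels.

```bash
python3 - <<'E'
from h import *
from scipy.optimize import least_squares
o=env.get_obs();w=env.camera("wrist");P=wpts(w)[190:330,220:340].reshape(-1,3);I=w["pixels"][190:330,220:340].reshape(-1,3).astype(int)
R=Ro.from_rotvec(o["orientation"]).as_matrix();q=(P-o["tcp_pos"])@R
m=np.isfinite(q[:,2])&(np.hypot(q[:,0],q[:,1])<.035)&(I.min(1)>110)
q=q[m];print(np.histogram(q[:,2],np.arange(-.08,.02,.005)))
t=q[(q[:,2]>-.017)&(q[:,2]<-.006)];z=np.median(t[:,2]);t=t[abs(t[:,2]-z)<.002]
print(z,len(t),t.min(0),t.max(0))
# rim: outermost point per angle in the visible front half, known radius
a=np.degrees(np.arctan2(t[:,1],t[:,0]));r=np.hypot(t[:,0],t[:,1]);E=[]
for b in range(-90,90,6):
    k=(a>=b)&(a<b+6)
    if k.sum()>5:
        E.append(t[k][r[k].argmax()])
E=np.array(E);s=least_squares(lambda p:np.hypot(E[:,0]-p[0],E[:,1]-p[1])-.0268,[0,0],loss="soft_l1",f_scale=.0005)
print('flange centre in tool',s.x,'world',o["tcp_pos"]+R@[*s.x,z])
c=o["tcp_pos"]+R@[*s.x,z]
plan(o["tcp_pos"]+[.513-c[0],.0473-c[1],0],-43.4)
E
```

```text
(array([   0,    3,   25,  247,  599, 1178,  219,  209,  191,  161,    7,
          0,    7, 3167,    0,    0,    0,    0,    0]), array([-8.0000000e-02, -7.5000000e-02, -7.0000000e-02, -6.5000000e-02,
       -6.0000000e-02, -5.5000000e-02, -5.0000000e-02, -4.5000000e-02,
       -4.0000000e-02, -3.5000000e-02, -3.0000000e-02, -2.5000000e-02,
       -2.0000000e-02, -1.5000000e-02, -1.0000000e-02, -5.0000000e-03,
        6.9388939e-17,  5.0000000e-03,  1.0000000e-02,  1.5000000e-02]))
-0.012751987662473617 3159 [-0.00483453 -0.02737155 -0.01475069] [ 0.02627132  0.02629226 -0.01079744]
flange centre in tool [-0.00072787 -0.00041288] world [ 0.50929198 -0.07684221  0.1268932 ]
[23.3, -20.9, 0.1, -0.01, 0.01, -0.01]
[23.3, -20.9, 0.1, -0.01, 0.01, -0.01]
[23.3, -20.9, 0.1, -0.01, 0.01, -0.01]
[23.3, -20.9, 0.1, -0.01, 0.01, -0.01]
```

Request:
{"method": "move_arm", "body": {
  "motion": [
    [23.3,-20.9,0,0,0,0],
    [23.3,-20.9,0,0,0,0],
    [23.3,-20.9,0,0,0,0],
    [23.3,-20.9,0,0,0,0],
    [0,0,0,0,0,0]
  ]
}}

```text
clock: 7.43
tcp_pos: [0.5136, 0.0512, 0.1148]
orientation: [-2.883, -1.244, 0.0]
wrist_force: [-0.1, -0.5, -1.2]
width: 0.0191
grip_force: 97.9
```

Request:
{"method": "move_arm", "body": {
  "motion": [
    [0,0,0,0,0,0],
    [0,0,0,0,0,0],
    [0,0,0,0,0,0]
  ]
}}

```text
clock: 7.68
tcp_pos: [0.5144, 0.0464, 0.1151]
orientation: [2.887, 1.238, -0.0]
wrist_force: [0.3, 0.2, -0.5]
width: 0.0193
grip_force: 97.9
```

```bash
python3 - <<'E'
from h import *
o=env.get_obs();print(o["tcp_pos"],o["wrist_force"],o["torque"])
R=Ro.from_rotvec(o["orientation"]).as_matrix();c=o["tcp_pos"]+R@[-.0005,-.0004,0]
print((R.T@([.513,.0473,0]-c)*1000).round(2))
E
```

```text
[0.51444432 0.04643883 0.11505919] [ 0.29444887  0.22995981 -0.46303386] [ 0.00863587 -0.01984156 -0.05697287]
[  0.15  -1.28 115.06]
```

Request:
{"method": "move_arm", "body": {
  "motion": [
    [0.2,-1.3,15,0,0,0],
    [0,0,15,0,0,0],
    [0,0,14,0,0,0],
    [0,0,0,0,0,0],
    [0,0,0,0,0,0]
  ]
}}

```text
clock: 8.1
tcp_pos: [0.5129, 0.0478, 0.0707]
orientation: [-2.887, -1.238, 0.002]
wrist_force: [0.3, 0.6, 0.1]
width: 0.0194
grip_force: 98.0
```

Request:
{"method": "move_arm", "body": {
  "motion": [
    [0,0,0,0,0,0],
    [0,0,0,0,0,0],
    [0,0,0,0,0,0]
  ]
}}

```text
clock: 8.35
tcp_pos: [0.5139, 0.0487, 0.0721]
orientation: [2.885, 1.24, 0.002]
wrist_force: [0.1, -0.2, -1.5]
width: 0.0189
grip_force: 98.0
```

Request:
{"method": "move_arm", "body": {
  "motion": [
    [-0.4,0.4,3,0,0,0],
    [0,0,3,0,0,0],
    [0,0,3,0,0,0],
    [0,0,3,0,0,0],
    [0,0,0,0,0,0]
  ]
}}

```text
clock: 8.77
tcp_pos: [0.5127, 0.0486, 0.0585]
orientation: [-2.885, -1.241, 0.002]
wrist_force: [-0.8, 0.0, 0.1]
width: 0.0197
grip_force: 98.0
```

Request:
{"method": "move_arm", "body": {
  "motion": [
    [0,0,0,0,0,0],
    [0,0,0,0,0,0]
  ]
}}

```text
clock: 8.93
tcp_pos: [0.5132, 0.0486, 0.0591]
orientation: [-2.886, -1.241, 0.0]
wrist_force: [-0.0, 0.2, -1.0]
width: 0.0193
grip_force: 98.0
```

The plug is about 5 mm into the bore with no side force. I'm starting to press against the rollers.

Request:
{"method": "move_arm", "body": {
  "motion": [
    [0,0,1.5,0,0,0],
    [0,0,1.5,0,0,0],
    [0,0,1.5,0,0,0],
    [0,0,1.5,0,0,0],
    [0,0,0,0,0,0]
  ]
}}

```text
clock: 9.35
tcp_pos: [0.5135, 0.0484, 0.0537]
orientation: [2.885, 1.241, 0.001]
wrist_force: [-0.3, 0.1, 4.4]
width: 0.0194
grip_force: 98.9
```

Request:
{"method": "move_arm", "body": {
  "motion": [
    [0,0,1.5,0,0,0],
    [0,0,1.5,0,0,0],
    [0,0,0,0,0,0]
  ]
}}

```text
clock: 9.6
tcp_pos: [0.5135, 0.0484, 0.0501]
orientation: [2.886, 1.241, 0.001]
wrist_force: [0.3, 0.4, -0.4]
width: 0.0194
grip_force: 98.6
```

Request:
{"method": "move_arm", "body": {
  "motion": [
    [0,0,1.5,0,0,0],
    [0,0,1.5,0,0,0],
    [0,0,0,0,0,0]
  ]
}}

```text
clock: 9.85
tcp_pos: [0.5135, 0.0484, 0.0468]
orientation: [2.886, 1.241, 0.0]
wrist_force: [1.2, -1.1, -1.2]
width: 0.019
grip_force: 98.3
```

Request:
{"method": "move_arm", "body": {
  "motion": [
    [0,0,1.5,0,0,0],
    [0,0,1.5,0,0,0],
    [0,0,1.5,0,0,0],
    [0,0,0,0,0,0]
  ]
}}

```text
clock: 10.18
tcp_pos: [0.5135, 0.0484, 0.0427]
orientation: [2.886, 1.241, 0.001]
wrist_force: [0.1, -1.1, 2.7]
width: 0.0192
grip_force: 98.1
```

Request:
{"method": "move_arm", "body": {
  "motion": [
    [0,0,1.5,0,0,0],
    [0,0,1.5,0,0,0],
    [0,0,0,0,0,0]
  ]
}}

```text
clock: 10.43
tcp_pos: [0.5135, 0.0485, 0.0401]
orientation: [2.886, 1.241, 0.001]
wrist_force: [0.3, -0.5, 4.6]
width: 0.0194
grip_force: 99.2
```

Request:
{"method": "move_arm", "body": {
  "motion": [
    [0,0,1,0,0,0],
    [0,0,0,0,0,0],
    [0,0,0,0,0,0]
  ]
}}

```text
clock: 10.68
tcp_pos: [0.5135, 0.0485, 0.04]
orientation: [2.885, 1.241, 0.002]
wrist_force: [-1.8, -0.5, 11.4]
width: 0.0194
grip_force: 100.0
```

Request:
{"method": "move_arm", "body": {
  "motion": [
    [0,0,0.8,0,0,0],
    [0,0,0,0,0,0],
    [0,0,0,0,0,0],
    [0,0,0,0,0,0]
  ]
}}

```text
clock: 11.02
tcp_pos: [0.5135, 0.0485, 0.0399]
orientation: [2.885, 1.241, 0.002]
wrist_force: [-1.9, 0.1, 16.8]
width: 0.0194
grip_force: 100.6
```

```bash
python3 - <<'E'
from h import *
w=env.camera("wrist");s=env.camera("scene");b=env.camera("side");o=env.get_obs();print(o["tcp_pos"],o["wrist_force"],o["grip_force"])
P=wpts(w);i=np.isfinite(P[...,2])&(np.hypot(P[...,0]-.513,P[...,1]-.048)<.027)&(P[...,2]>.03)&(P[...,2]<.06)&(w["pixels"].min(2)>110)
q=P[i];print(np.histogram(q[:,2],np.arange(.03,.062,.002)))
A=cv2.resize(w["pixels"][130:330,180:380],(400,400));B=cv2.resize(b["pixels"][210:290,240:320],(400,400))
cv2.imwrite("pics/f.png",np.hstack([A,B])[:,:,::-1])
E
```

```text
[0.51349367 0.04853995 0.03989776] [-3.03553937 -0.77048457 16.95488799] 100.57091474533081
(array([  74,   70,   84,   72,   90,   78,   70,   30,    3,   57,  362,
       2611,  103,   58,   82]), array([0.03 , 0.032, 0.034, 0.036, 0.038, 0.04 , 0.042, 0.044, 0.046,
       0.048, 0.05 , 0.052, 0.054, 0.056, 0.058, 0.06 ]))
```

View pics/f.png

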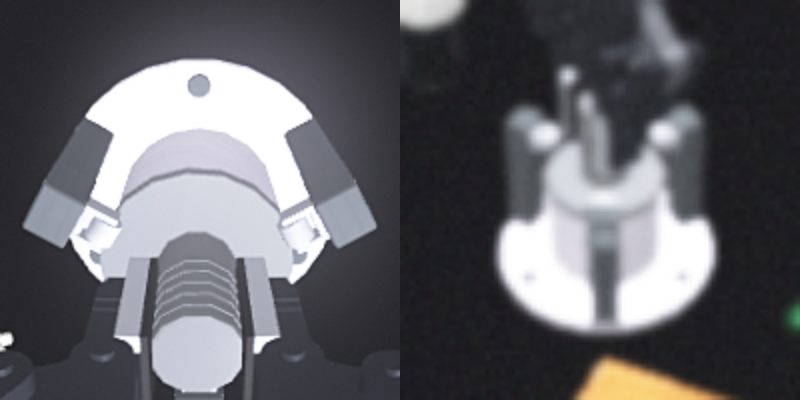

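The flange sits on the cup with its top at about 53 mm, as expected for fully home. The rollers at (100,230) and (300,230) are over it, the press is 17 N and the knob is still gripped. I'm handing in.

```bash
python3 -c "
from cell import env
print(env.close_job())"
```

```text
the job is handed in; nothing more can be done
None
```

The small cover is snapped past the three rollers with its flange flush on the cup rim, the knob still gripped and pressed down at about 17 N; I handed the job in at about 11 s on the robot's clock, and the hand-in returned no verdict.

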